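# Set the backup power case charging and shut it

## Task

Set the orange backup power case charging: turn its black selector pointer until it clicks in at the green dot, then press the red start button fully down and let it spring back. Then lower the lid until it is fully shut, and after that push the black latch flap on the lid's front down until it snaps flat against the case. Leave the tools and the glass jar beside it where they are.

Things in the scene. Friction and masses are not known exactly. Their poses are not given: they have to be found in the camera images.
- power_case: Fixed orange plastic case, 300 (x) by 200 (y) mm, base 70 mm high; origin at the centre of its underside, z up; its x axis points roughly towards the robot. The lid hinge is along its +y side, its front (latch side) faces its -y. In the base a grey control panel fills the top, at 65 mm height (rim at 70 mm), with the selector and the start button on it.
- selector_axis (a point): On the panel surface, on the selector's vertical turning axis (case frame: x -50, y +20, z 65 mm). The selector is a black hub of radius 16 mm with a pointer lever 10 mm wide, its end 46 mm from the axis; hub and lever top are 26 mm above the panel, the lever's underside 6 mm above it. It can be turned by pushing the side of the lever with about 2 to 4 N.
- selector (a joint): Selector angle, rad, growing clockwise seen from above. Five click positions (detents) at 0, 0.5, 1.0, 1.5 and 2.0; starts at 0. At 0 the lever points along the case frame direction (cos a, sin a) with a = -0.571 rad; at value q, a = -0.571 - q. Between clicks it springs to the nearer one (over the halfway point it jumps on by itself).
- pointer_end (a point): Point on the panel 60 mm from the selector axis in the direction of the lever: lies on the mark that the selector points at.
- mark_green: Green dot, 18 mm across, flat on the panel 60 mm from the selector axis at the wanted click position: at 0.5, 1.0, 1.5 or 2.0. The other positions have smaller white dots.
- start_button (a joint): Start button travel, m: 0 up, 0.006 fully down (about 5 N), springs back.
- start_button_top (a point): Centre of the top of the red round start button, 28 mm across, standing 18 mm above the panel (case frame: x +95, y -35); moves down with it. Black collar around it 44 mm across, 12 mm high.
- lid (a joint): Lid angle, rad: 0 shut, grows as it opens, stop at 1.95; starts near upright. Stiff hinge: it stays where it is left and needs about 4 to 6 N at 150 mm from the hinge to move.
- lid_hinge (a point): Middle of the lid's hinge line, which runs along the case's x (case frame: x 0, y +100, z 70 mm). The lid is a hollow orange shell 300 mm wide, reaching 200 mm from the hinge; its outer face lies 45 mm from the plane through the hinge line and the lid's rim, on the outside: above when shut, on the case's +y side when upright.
- latch (a joint): Latch flap angle, rad: about 0.3 (0 to 0.35) open, sticking out from the lid's front; 1.77 snapped shut, hanging straight down. Needs about 3 N pushed down on the flap; past 0.7 it snaps shut by itself.
- latch_middle (a point): Middle of the black latch flap, 40 mm wide, 34 mm long, 5 mm thick. Its hinge is on the lid's front centre, 207 mm from the lid hinge and 14 mm above the lid's rim plane; with the lid shut that is case frame x 0, y -107, z 84 mm, the open flap sticking out to -y and slightly up.
- tyre_lever: Bystander: steel tyre lever 290 mm long lying along its x, 12 mm thick; origin under its middle.
- valve_core_tool: Bystander: small chrome valve core tool, 85 mm long along its x, with a 34 mm cross bar; origin near its middle, underneath.
- clip_remover: Bystander: black plastic trim clip remover, 200 mm long along its x, 10 mm thick; origin underneath.
- jar_center (a point): Bystander: centre, half-way up, of an empty open glass jar, 76 mm across and 100 mm high, standing upright.

How it is judged:
By the outcome, as a careful person would: the job done as asked, in the order asked, and still so for the second after the job is handed in, with the robot touching nothing.
It also fails if it takes over 67 s, if anything falls off the work surface, if the arm or the gripper's body presses on something with over 40 N, if the wrist force passes 120 N, or if a joint passes its speed limit or range.

## Robot

A 7-joint arm with a two-finger parallel gripper is mounted at the origin on the work surface. World frame = base frame: x ahead of the robot, y to its left, z up, the work surface at z = 0. Lengths are in mm, angles in rad, forces in N, time in s.
With the tool pointing down it reaches from about 425 to 925 mm from the base axis. Payload 6.8 kg.
Tool frame: the origin (TCP) lies between the finger pads; the fingertips stand 19 mm ahead of it and the grasp point (between the pads) is the TCP (arm.tip_reach is the distance from the TCP to the fingertips, in mm); z points along the fingers, y is the direction in which the jaws open and shut (so a half turn about z gives the same grasp; the last joint's range is limited). The gripper opens to 88 mm and grips with 3 to 60 N. Pads are 20 mm wide; open, the fingers measure 115 mm over their backs; the gripper's body (75 mm by 178 mm) begins 61 mm behind the grasp point.
Start: joints at [-0.108, 0.477, 0.022, 1.555, -0.011, 1.109, -0.083], TCP at [675.016, 0.007, 241.664] pointing down, gripper open.
Joint ranges: [-2.96, 2.96], [-0.34, 2.1], [-1.41, 1.46], [0.24, 2.44], [-1.37, 4.51], [0.17, 1.92], [-2.96, 2.96]. Speed limits (rad/s): [2.39, 2.39, 3.14, 3.14, 3.14, 3.14, 3.14].

## Interface

Orientations are given as a unit quaternion [w, x, y, z].
In Python, from station import arm gives the robot as it stands. The module is installed in compiled form; this text tells all that it offers.
- The arm moves only by the shell command python3 -m pendant 'ROWS'. ROWS is JSON, a list of rows, each a list of 7 numbers: the turn, a rotation vector about the tool's x, y, z in degrees, then the shift along the tool's x, y, z in m, then the finger opening in m, from 0 to 0.0878. A call has 1 to 20 rows; each row is the pose to reach, as a shift and turn from the pose measured when the call began, along the tool's axes at that moment; what a row does not reach only later rows make up. A row lasts 1/10 s, in which the tool goes at most 50 mm and 8.59 degrees, less where a joint would pass 70% of its speed; a pose out of reach is approached as far as the arm can. A call with a gripper value outside its range is refused whole. The fingers move at their own pace and stop on an object; the grip force is fixed at half the most. Time passes only in rows, so rows that repeat a pose let the fingers close. It gives the time, the measured TCP pose, the force and the opening at its end, in the units of the state.
- arm.sense(): the state, without advancing time (a new reading comes with each control period).
- arm.get_image(name): name is "scene" or "side" or "wrist"; returns (picture, depth): 420x560x3 uint8, red, green, blue; 420x560 float32, mm along the optical axis (not along the pixel's ray), 0 where there is no reading.
- arm.camera_info(name): a dict with "K" (3x3 intrinsics, pixels), "distortion" ([k1, k2, p1, p2, k3] as OpenCV has them; the pictures are not rectified), "rvec" (rotation vector, rad) and "tvec" (3), from world to camera coordinates, as OpenCV has them; the wrist camera has in their place "mount" (4x4, takes a point from camera to tool coordinates, whose origin is the TCP and whose axes are the flange's). Camera axes: x right, y down, z forward; pixel columns grow to the right and rows downward; lengths in mm; the calibration is good to about 2 mm. A picture is of the moment at which its call begins: read the wrist's pose just before it. camera_info takes no time and is no camera call.
- arm.finish_job(): hands the job in, once; it reports no verdict.
The state is a dict: "time_s": time; "joint_pos": joint angles; "dq": joint speeds; "tau": joint torques, N m; "eef_pos": TCP position; "eef_rot": TCP orientation; "contact_force": force on the tool from outside, world axes, zero at the start; "torque": the same for the moment, N m; "gripper_width": finger opening in mm.
Only numpy, scipy, OpenCV 4.12 (cv2) and the standard library are available. Lean on these libraries where they do the work, as an engineer would, in place of code of your own. Each camera call takes 0.05 s, during which the arm holds its last target. There are 200 camera calls.

## Working session

There is one attempt and no reset: what is moved stays moved. The work goes in short steps, Python scripts to look and compute and a shell command to move; the robot and the scene stay as the last step left them, time stands still between calls to the robot, and variables do not carry over. Pictures are saved under pics/ and viewed, about 8 in all and at most 12, crops included, and the job is handed in when it is done.

```bash
mkdir -p pics
cat > h.py <<'E'
import numpy as np, cv2
from scipy.spatial.transform import Rotation as R
from station import arm
def look(name):
    s=arm.sense(); im,d=arm.get_image(name); ci=arm.camera_info(name)
    K=np.array(ci["K"],float); D=np.array(ci["distortion"],float)
    if name=="wrist":
        q=s["eef_rot"]; T=np.eye(4); T[:3,:3]=R.from_quat([q[1],q[2],q[3],q[0]]).as_matrix(); T[:3,3]=s["eef_pos"]
        T=T@np.array(ci["mount"])
    else:
        T=np.eye(4); Rm=cv2.Rodrigues(np.array(ci["rvec"],float))[0]; T[:3,:3]=Rm.T; T[:3,3]=-Rm.T@np.array(ci["tvec"],float).ravel()
    return im,d,K,D,T
def cloud(d,K,D,T):
    h,w=d.shape; uv=np.stack(np.meshgrid(np.arange(w),np.arange(h)),-1).reshape(-1,1,2).astype(float)
    n=cv2.undistortPoints(uv,K,D).reshape(h,w,2)
    P=np.dstack([n*d[...,None],d])
    return P@T[:3,:3].T+T[:3,3]
def proj(p,K,D,T):
    Rm=T[:3,:3].T; 
    return cv2.projectPoints(np.array(p,float).reshape(-1,1,3),cv2.Rodrigues(Rm)[0],-Rm@T[:3,3],K,D)[0].reshape(-1,2)
E
python3 - <<'E'
from h import *
for n in ("scene","side"):
    im,d,K,D,T=look(n); cv2.imwrite(f"pics/{n}0.png",im[...,::-1]); np.savez(f"{n}0.npz",im=im,d=d,K=K,D=D,T=T); print(n,T[:3,3],T[:3,2])
a=cv2.imread("pics/scene0.png");b=cv2.imread("pics/side0.png")
print(arm.sense())
E
```

```text
scene [1060.8269937   527.91105563  910.01014825] [-0.50276556 -0.45672246 -0.73391511]
side [ 150.54293581 -960.37371196 1344.56612794] [ 0.21480574  0.60047404 -0.77025283]
{'time_s': 0.1, 'joint_pos': array([-0.10808682,  0.47770809,  0.02236732,  1.55630204, -0.01146985,
        1.10930877, -0.08307665]), 'dq': array([ 0.00039293, -0.0025245 ,  0.00010315, -0.00274629,  0.00084764,
       -0.00014382,  0.00054785]), 'tau': array([ 4.71647683e-03, -5.84088278e+01,  1.53989889e+00, -2.73312145e+01,
       -5.42987685e-02,  1.30690381e-02,  5.50689708e-05]), 'eef_pos': array([ 6.74507446e+02, -4.02163399e-02,  2.40807029e+02]), 'eef_rot': array([-5.08108320e-04,  7.07098690e-01,  7.07114421e-01, -6.16529386e-04]), 'contact_force': array([-0.22028953,  0.02889996, -0.28730874]), 'torque': array([-0.05786545, -0.03784315,  0.02161786]), 'gripper_width': 88.15675547016494}
```

View pics/scene0.png

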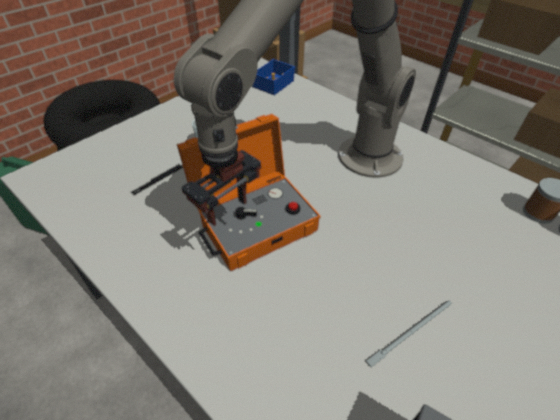

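View pics/side0.png

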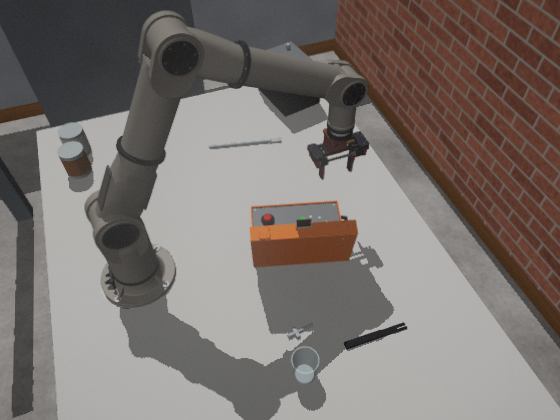

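The scene view shows the case ahead of the robot: red button at (293,208), hub at (240,212), green dot at about (258,223). The lid is upright on the world -y side and the front faces +y. The side view shows the lever tool at (245,143), and the clip remover, valve tool and jar on the -y side of the case.

```bash
cat > fit.py <<'E'
from h import *
from scipy.optimize import minimize
z=np.load("scene0.npz"); im,d,K,D,T=[z[k] for k in("im","d","K","D","T")]
P=cloud(d,K,D,T); hsv=cv2.cvtColor(im,cv2.COLOR_RGB2HSV).astype(int); H,S,V=hsv[...,0],hsv[...,1],hsv[...,2]
def onplane(m,h):
    v,u=np.nonzero(m); n=cv2.undistortPoints(np.array([[[u.mean(),v.mean()]]]),K,D).ravel(); r=T[:3,:3]@np.r_[n,1]; c=T[:3,3]
    return (c+r*(h-c[2])/r[2]), len(u), (u.mean(),v.mean())
roi=np.zeros(d.shape,bool); roi[175:262,195:325]=1
red=roi&((H<4)|(H>173))&(S>150)&(P[...,2]>76)&(P[...,2]<95)
red&=(np.arange(560)[None]>280)&(np.arange(560)[None]<302)
g=roi&(H>45)&(H<75)&(S>130)&(V>80)
w=roi&(S<40)&(V>150)&(P[...,2]>55)&(P[...,2]<75)
pr=onplane(red,83); pg=onplane(g,65); print("red",pr,"green",pg)
o=roi&(H>4)&(H<16)&(S>150)
rim=o&(abs(P[...,2]-70)<5); q=P[rim]
panel=roi&(S<70)&(abs(P[...,2]-65)<4)
print("panel z",np.median(P[panel][:,2]),len(q))
a=cv2.minAreaRect(np.vstack([q[:,:2],P[panel][:,:2]]).astype(np.float32)); print("rect",a)
lid=o&(P[...,2]>110); L=P[lid]; c=L.mean(0); n=np.linalg.svd(L-c,full_matrices=0)[2][2]; print("lid c",c,"n",n,"zmax",np.percentile(L[:,2],99),L[:,2].min())
# body: front face normal (vertical front)
B=P[o&(P[...,2]>10)&(P[...,2]<60)]; 
f=cv2.fitLine(B[:,:2].astype(np.float32),cv2.DIST_HUBER,0,.01,.01).ravel(); print("front line",f,len(B))
big=cv2.resize(im[165:270,185:330],None,fx=5.4,fy=5.4,interpolation=cv2.INTER_CUBIC); cv2.imwrite("pics/crop0.png",big[...,::-1])
for h in "side",:
    z2=np.load("side0.npz"); P2=cloud(z2["d"],z2["K"],z2["D"],z2["T"])
    print([P2[v,u].round() for v,u in((375,304),(362,305),(332,300),(335,376),(143,245))])
E
python3 fit.py
```

```text
red (array([447.65150064,  14.47854893,  83.        ]), 61, (np.float64(292.78688524590166), np.float64(205.78688524590163))) green (array([556.68922694, -21.94661444,  65.        ]), 20, (np.float64(258.0), np.float64(223.5)))
panel z 66.08932037944567 746
rect ((523.9542236328125, -67.36459350585938), (248.64434814453125, 297.7722473144531), 73.93364715576172)
lid c [662.60315715 -44.69892817 279.86391488] n [ 0.57128304  0.38139303 -0.72675653] zmax 910.0101482461142 113.93432608098362
front line [ 9.5913881e-01 -2.8293583e-01  5.5390839e+02  4.8943378e+01] 1004
[array([ 364., -521.,   85.]), array([ 392., -463.,   14.]), array([ 416., -366.,   -5.]), array([ 617., -460.,   12.]), array([511., 468.,   5.])]
```

View pics/crop0.png

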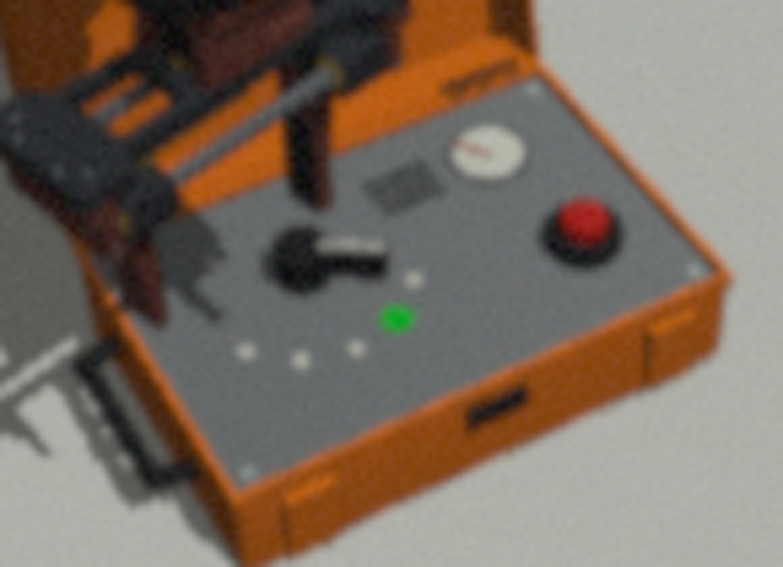

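```bash
cat > fit2.py <<'E'
from h import *
from scipy.optimize import least_squares
z=np.load("scene0.npz"); K,D,T=[z[k] for k in("K","D","T")]
m=lambda q:(-50+60*np.cos(-.571-q),20+60*np.sin(-.571-q),65)
C=np.array([m(0),m(.5),m(1),m(1.5),m(2),(95,-35,83),(-150,-100,70),(150,-100,70),(150,100,70)])
px=np.array([(414,278),(397,319),(357,348),(301,360),(246,351),(588,221),(238,497),(731,277),(535,55)])/5.4+[185,165]-.4
def W(p,C): c,s=np.cos(p[2]),np.sin(p[2]); C=np.array(C,float).reshape(-1,3); return np.c_[C[:,0]*c-C[:,1]*s+p[0],C[:,0]*s+C[:,1]*c+p[1],C[:,2]]
r=least_squares(lambda p:(proj(W(p,C),K,D,T)-px).ravel(),[540,-40,2.85],loss="soft_l1")
print(r.x,np.degrees(r.x[2]),r.fun.reshape(-1,2).round(1).tolist())
p=r.x
for n,q in dict(button=(95,-35,83),axis=(-50,20,65),lidfront=(0,-100,115),latch=(0,-124,88),hinge=(0,100,70)).items(): print(n,W(p,q))
# lid angle from side camera outer face
z2=np.load("side0.npz"); P=cloud(z2["d"],z2["K"],z2["D"],z2["T"]); im=z2["im"]
h=cv2.cvtColor(im,cv2.COLOR_RGB2HSV); o=(h[...,0]>4)&(h[...,0]<16)&(h[...,1]>150)
o&=(P[...,2]>100)&(P[...,2]<320)&(abs(P[...,0]-p[0])<200); Q=P[o]; o2=np.zeros(o.shape,bool)
c,s=np.cos(p[2]),np.sin(p[2]); y=-(Q[:,0]-p[0])*s+(Q[:,1]-p[1])*c; x=(Q[:,0]-p[0])*c+(Q[:,1]-p[1])*s
k=(abs(x)<150)&(abs(y-100)<120); 
for a in range(100,330,20):
    kk=k&(abs(Q[:,2]-a)<10)
    if kk.sum()>5: print(a,kk.sum(),np.percentile(y[kk],[5,50,95]).round())
E
python3 fit2.py
```

```text
[527.10362608 -47.32257414   2.8707743 ] 164.48325157079242 [[0.0, 0.1], [0.1, -0.2], [-0.1, 0.0], [0.1, 0.1], [0.2, 0.1], [-0.8, -0.7], [-0.6, 0.6], [0.3, -1.2], [0.8, 0.9]]
button [[444.92935983  11.81616077  83.        ]]
axis [[569.93083982 -79.96962245  65.        ]]
lidfront [[553.85563093  49.03265528 115.        ]]
latch [[560.2761121   72.15791034  88.        ]]
hinge [[ 500.35162123 -143.67780356   70.        ]]
100 79 [146. 149. 151.]
120 193 [150. 152. 155.]
140 188 [154. 157. 160.]
160 202 [158. 161. 164.]
180 193 [162. 165. 168.]
200 203 [166. 169. 172.]
220 198 [170. 173. 176.]
240 199 [175. 178. 181.]
260 1401 [143. 165. 181.]
280 31 [147. 153. 167.]
```

Nine points fit to under 1.5 px, so the case is at (527,-47) with yaw 164.5°. The green dot is the 0.5 position and the lid is at about 1.78 rad. I'll align the tool with the case axes and close the fingers.

```bash
cat > st.py <<'E'
from h import *
p=[527.1,-47.3,2.8708]
def incase(v): c,s=np.cos(p[2]),np.sin(p[2]); x,y=v[0]-p[0],v[1]-p[1]; return np.array([x*c+y*s,-x*s+y*c,v[2]])
def rep():
    s=arm.sense(); q=s["eef_rot"]; M=R.from_quat([q[1],q[2],q[3],q[0]]).as_matrix(); c,sn=np.cos(p[2]),np.sin(p[2])
    Rc=np.array([[c,sn,0],[-sn,c,0],[0,0,1]])
    print("t",s["time_s"],"TCP case",incase(s["eef_pos"]).round(1),"axes(case)",(Rc@M).round(3).tolist(),"F case",(Rc@s["contact_force"]).round(1),"g",round(s["gripper_width"],1),"q",s["joint_pos"].round(2))
if __name__=="__main__": rep()
E
python3 -m pendant '[[0,0,4,-0.018,-0.04,0,0],[0,0,8,-0.036,-0.08,0,0],[0,0,12,-0.054,-0.12,0,0],[0,0,15.5,-0.0725,-0.159,0,0],[0,0,15.5,-0.0725,-0.159,0,0],[0,0,15.5,-0.0725,-0.159,0,0],[0,0,15.5,-0.0725,-0.159,0,0],[0,0,15.5,-0.0725,-0.159,0,0]]'; python3 st.py
```

```text
time_s: 0.9
eef_pos: [516.6, -71.7, 241.0]
eef_rot: [-0.0, 0.795, 0.606, -0.0]
contact_force: [-0.0, 0.1, -0.2]
gripper_width: 27.5
t 0.9 TCP case [  3.6  26.3 241. ] axes(case) [[0.002, -1.0, 0.001], [-1.0, -0.002, 0.0], [-0.0, -0.001, -1.0]] F case [ 0.1 -0.1 -0.2] g 27.5 q [-0.06  0.23  0.09  1.92 -0.02  0.99 -0.23]
```

```bash
python3 -m pendant '[[0,0,0,-0.001,-0.001,0.03,0],[0,0,0,-0.001,-0.001,0.06,0],[0,0,0,-0.001,-0.001,0.09,0],[0,0,0,-0.001,-0.001,0.115,0],[0,0,0,-0.001,-0.001,0.13,0],[0,0,0,-0.001,-0.001,0.145,0],[0,0,0,-0.001,-0.001,0.145,0],[0,0,0,-0.001,-0.001,0.145,0]]'; python3 st.py
```

```text
time_s: 1.7
eef_pos: [515.7, -72.0, 95.8]
eef_rot: [-0.001, 0.795, 0.606, -0.001]
contact_force: [-0.3, -0.2, -0.6]
gripper_width: 0.6
t 1.7 TCP case [ 4.4 26.9 95.8] axes(case) [[0.003, -1.0, 0.002], [-1.0, -0.003, 0.0], [-0.0, -0.002, -1.0]] F case [ 0.3  0.2 -0.6] g 0.6 q [-0.04  0.42  0.07  2.05 -0.05  0.67 -0.21]
```

```bash
python3 -m pendant '[[0,0,0,0.005,0.0035,0,0],[0,0,0,0.01,0.007,0,0],[0,0,0,0.0125,0.009,0,0],[0,0,0,0.015,0.0105,0,0],[0,0,0,0.0175,0.0125,0,0],[0,0,0,0.02,0.014,0,0],[0,0,0,0.022,0.0155,0,0],[0,0,0,0.024,0.017,0,0],[0,0,0,0.025,0.018,0,0],[0,0,0,0.025,0.018,0,0]]'; python3 st.py
python3 -m pendant '[[0,0,0,-0.01,-0.007,0,0],[0,0,0,-0.02,-0.014,0,0],[0,0,0,-0.02,-0.014,-0.05,0],[0,0,0,-0.02,-0.014,-0.1,0],[0,0,0,-0.02,-0.014,-0.1,0]]'
python3 - <<'E'
from h import *
from st import *
rep()
im,*_=look("scene"); cv2.imwrite("pics/crop1.png",cv2.resize(im[165:270,185:330],None,fx=5.4,fy=5.4,interpolation=cv2.INTER_CUBIC)[...,::-1])
E
```

```text
time_s: 2.7
eef_pos: [540.0, -52.3, 95.8]
eef_rot: [-0.001, 0.795, 0.606, -0.0]
contact_force: [-0.3, -0.3, 0.0]
gripper_width: 0.2
t 2.7 TCP case [-13.8   1.4  95.8] axes(case) [[0.003, -1.0, 0.001], [-1.0, -0.003, 0.0], [-0.0, -0.001, -1.0]] F case [0.2 0.4 0. ] g 0.2 q [-0.07  0.45  0.07  2.   -0.05  0.7  -0.24]
time_s: 3.2
eef_pos: [524.2, -69.5, 201.9]
eef_rot: [0.003, 0.796, 0.606, 0.004]
contact_force: [0.8, -0.8, 0.0]
gripper_width: 0.7
t 3.2 TCP case [ -3.2  22.2 201.9] axes(case) [[0.001, -1.0, -0.009], [-1.0, -0.001, -0.003], [0.003, 0.009, -1.0]] F case [-0.9  0.6  0. ] g 0.7 q [-0.06  0.28  0.09  1.96 -0.03  0.9  -0.23]
```

View pics/crop1.png

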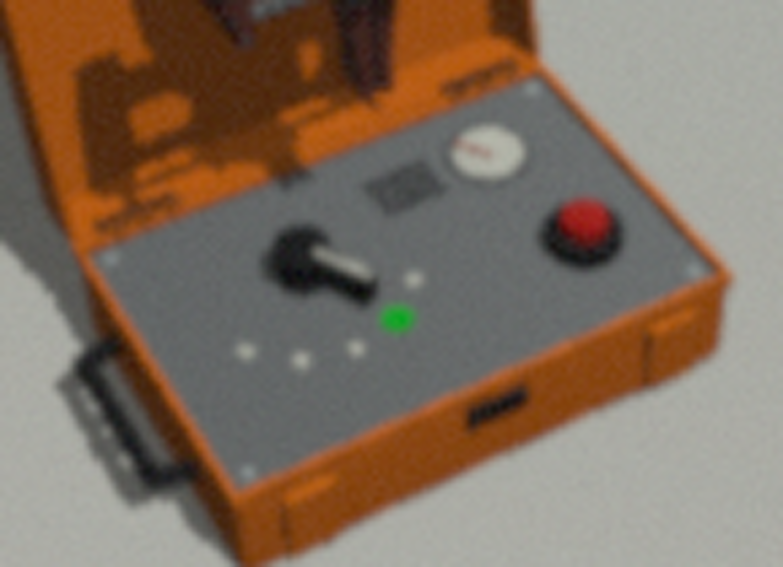

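The pointer tip at (375,280) now aims at the green dot at (397,318). The button is next.

```bash
python3 -m pendant '[[0,0,0,0.019,-0.033,0,0],[0,0,0,0.038,-0.066,0,0],[0,0,0,0.057,-0.098,0,0],[0,0,0,0.057,-0.098,0.03,0],[0,0,0,0.057,-0.098,0.06,0],[0,0,0,0.057,-0.098,0.087,0],[0,0,0,0.057,-0.098,0.087,0],[0,0,0,0.057,-0.098,0.087,0],[0,0,0,0.057,-0.098,0.087,0]]'; python3 st.py
```

```text
time_s: 4.15
eef_pos: [444.0, 11.5, 112.3]
eef_rot: [0.002, 0.796, 0.606, 0.002]
contact_force: [-0.9, 0.6, -0.2]
gripper_width: 0.6
t 4.15 TCP case [ 95.8 -34.5 112.3] axes(case) [[0.001, -1.0, -0.006], [-1.0, -0.001, -0.002], [0.002, 0.006, -1.0]] F case [ 1.  -0.4 -0.2] g 0.6 q [-0.19  0.29  0.02  2.21 -0.01  0.64 -0.43]
```

```bash
python3 -m pendant '[[0,0,0,0,0,0.005,0],[0,0,0,0,0,0.01,0],[0,0,0,0,0,0.012,0],[0,0,0,0,0,0.014,0],[0,0,0,0,0,0.016,0],[0,0,0,0,0,0.016,0],[0,0,0,0,0,0.016,0]]'; python3 st.py
```

```text
time_s: 4.85
eef_pos: [445.3, 11.5, 99.5]
eef_rot: [0.002, 0.796, 0.605, 0.003]
contact_force: [-10.9, -0.7, 45.9]
gripper_width: 0.5
t 4.85 TCP case [ 94.6 -34.7  99.5] axes(case) [[0.0, -1.0, -0.008], [-1.0, -0.0, -0.003], [0.003, 0.008, -1.0]] F case [10.3  3.6 45.9] g 0.5 q [-0.18  0.31  0.02  2.22 -0.01  0.6  -0.43]
```

```bash
python3 -c "
from station import arm; print(arm.tip_reach)"; for i in 1 2; do python3 -m pendant '[[0,0,0,0,0,-0.0025,0],[0,0,0,0,0,-0.0025,0]]'; done; python3 -m pendant '[[0,0,0,0,0,-0.002,0],[0,0,0,0,0,-0.002,0]]'; python3 -m pendant '[[0,0,0,0,0,-0.002,0],[0,0,0,0,0,-0.002,0]]'
```

```text
19.0
time_s: 5.05
eef_pos: [445.4, 11.5, 102.9]
eef_rot: [0.002, 0.796, 0.605, 0.004]
contact_force: [-0.7, -0.4, 2.9]
gripper_width: 0.4
time_s: 5.25
eef_pos: [445.5, 11.5, 105.6]
eef_rot: [0.002, 0.796, 0.605, 0.004]
contact_force: [-0.1, -0.9, 2.0]
gripper_width: 0.2
time_s: 5.45
eef_pos: [445.3, 11.5, 107.5]
eef_rot: [0.002, 0.796, 0.605, 0.004]
contact_force: [-0.1, -0.1, 0.9]
gripper_width: 0.6
time_s: 5.65
eef_pos: [445.1, 11.6, 109.4]
eef_rot: [0.002, 0.796, 0.605, 0.004]
contact_force: [0.2, -0.5, 0.2]
gripper_width: 0.5
```

The button springs back: contact was lost about 6–7 mm above the hard stop. For the lid, I'll rise, pass over its top and come down behind it.

```bash
python3 -m pendant '[[0,0,0,0,0,-0.05,0],[0,0,0,0,0.01,-0.09,0],[0,0,0,0,0.03,-0.13,0],[0,0,0,0,0.06,-0.17,0],[0,0,0,0,0.095,-0.21,0],[0,0,0,0,0.095,-0.21,0],[0,0,0,0,0.095,-0.21,0],[0,0,0,-0.04,0.095,-0.21,0],[0,0,0,-0.08,0.095,-0.21,0],[0,0,0,-0.08,0.095,-0.21,0],[0,0,0,-0.08,0.095,-0.21,0]]'; python3 st.py
```

```text
time_s: 6.75
eef_pos: [511.7, -91.3, 318.3]
eef_rot: [0.001, 0.796, 0.605, 0.003]
contact_force: [0.3, 1.0, 1.4]
gripper_width: 0.4
t 6.75 TCP case [  3.   46.5 318.3] axes(case) [[-0.001, -1.0, -0.005], [-1.0, 0.001, -0.003], [0.003, 0.005, -1.0]] F case [-0.1 -1.   1.4] g 0.4 q [-0.05  0.15  0.13  1.84 -0.02  1.15 -0.19]
```

```bash
python3 -m pendant '[[0,0,0,-0.04,0.003,0,0],[0,0,0,-0.08,0.003,0,0],[0,0,0,-0.12,0.003,0,0],[0,0,0,-0.155,0.003,0,0],[0,0,0,-0.17,0.003,0,0],[0,0,0,-0.17,0.003,0,0],[0,0,0,-0.17,0.003,0.03,0],[0,0,0,-0.17,0.003,0.06,0],[0,0,0,-0.17,0.003,0.09,0],[0,0,0,-0.17,0.003,0.09,0],[0,0,0,-0.17,0.003,0.09,0]]'
python3 - <<'E'
from h import *
from st import *
rep(); im,*_=look("side"); cv2.imwrite("pics/side1.png",im[...,::-1])
E
```

```text
time_s: 7.85
eef_pos: [470.1, -257.9, 229.3]
eef_rot: [0.004, 0.797, 0.604, 0.002]
contact_force: [-3.5, -10.7, 11.2]
gripper_width: 0.6
t 7.85 TCP case [ -1.4 218.2 229.3] axes(case) [[-0.002, -1.0, -0.008], [-1.0, 0.002, 0.001], [-0.001, 0.008, -1.0]] F case [ 0.6 11.2 11.2] g 0.6 q [ 0.18  0.26  0.25  1.92 -0.08  0.96  0.19]
```

View pics/side1.png

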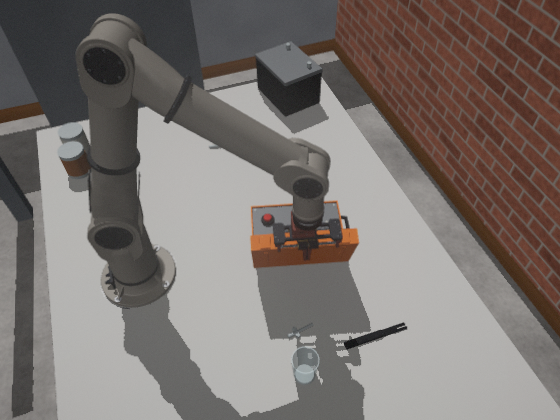

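```bash
python3 -m pendant '[[0,0,0,-0.01,0,-0.01,0],[0,0,0,-0.01,0,-0.02,0],[0,0,0,-0.01,0,-0.025,0],[0,0,0,-0.01,0,-0.025,0]]'
python3 - <<'E'
from h import *
from st import *
rep(); print(np.array(arm.camera_info("wrist")["mount"]).round(2))
im,d,K,D,T=look("side"); P=cloud(d,K,D,T); h=cv2.cvtColor(im,cv2.COLOR_RGB2HSV); o=(h[...,0]>4)&(h[...,0]<16)&(h[...,1]>150)
Q=np.array([incase(v) for v in P[o]]); Q=Q[(abs(Q[:,0])<150)&(abs(Q[:,1]-150)<120)]
print("top",np.percentile(Q[:,2],[90,98,99.5]))
for a in range(110,270,20):
    y=Q[abs(Q[:,2]-a)<10][:,1]; print(a,np.median(y).round(1))
E
```

```text
time_s: 8.3
eef_pos: [468.1, -266.1, 255.1]
eef_rot: [0.004, 0.796, 0.605, 0.003]
contact_force: [1.3, 0.4, -0.3]
gripper_width: 0.2
t 8.3 TCP case [ -1.7 226.6 255.1] axes(case) [[0.0, -1.0, -0.01], [-1.0, -0.0, 0.001], [-0.001, 0.01, -1.0]] F case [-1.1 -0.7 -0.3] g 0.2 q [ 0.19  0.23  0.25  1.89 -0.07  1.02  0.2 ]
[[  -0.     -0.96   -0.29   78.26]
 [   1.     -0.      0.      0.25]
 [  -0.     -0.29    0.96 -140.78]
 [   0.      0.      0.      1.  ]]
top [256.24689664 261.85042906 333.31315247]
110 156.7
130 164.2
150 171.3
170 178.3
190 185.2
210 192.9
230 199.5
250 191.3
```

The lid now reads about 1.92. The upright latch flap stands well above the lid, and my crossing brushed it and tipped the lid back; the lid can still be closed. I'll push at case x=-120, where the flap and the hand's body don't meet.

```bash
python3 -m pendant '[[0,0,0,-0.018,0,0,0],[0,0,0,-0.018,0.03,0,0],[0,0,0,-0.018,0.06,0,0],[0,0,0,-0.018,0.09,0,0],[0,0,0,-0.018,0.118,0,0],[0,0,0,-0.018,0.118,0,0],[0,0,0,-0.018,0.118,0,0],[0,0,0,-0.018,0.118,0.015,0],[0,0,0,-0.018,0.118,0.03,0],[0,0,0,-0.018,0.118,0.03,0],[0,0,0,-0.018,0.118,0.03,0]]'
python3 - <<'E'
from h import *
from st import *
rep(); im,d,*_=look("scene"); cv2.imwrite("pics/scene2.png",cv2.resize(im[100:270,140:370],None,fx=3.4,fy=3.4,interpolation=cv2.INTER_CUBIC)[...,::-1])
E
```

```text
time_s: 9.45
eef_pos: [576.1, -314.9, 224.7]
eef_rot: [0.003, 0.796, 0.605, 0.002]
contact_force: [0.7, -0.4, 0.8]
gripper_width: 0.3
t 9.45 TCP case [-118.8  244.8  224.7] axes(case) [[-0.0, -1.0, -0.007], [-1.0, 0.0, 0.0], [-0.0, 0.007, -1.0]] F case [-0.8  0.1  0.8] g 0.3 q [ 0.22  0.46  0.25  1.64 -0.13  1.05  0.24]
```

View pics/scene2.png

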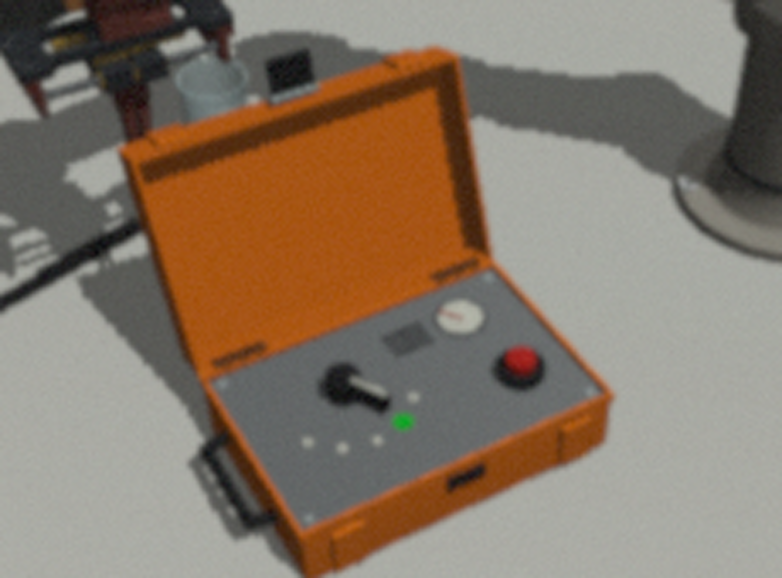

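```bash
python3 -m pendant '[[0,0,0,0.012,0,0,0],[0,0,0,0.024,0,0,0],[0,0,0,0.036,0,0,0],[0,0,0,0.048,0,0,0],[0,0,0,0.06,0,-0.002,0],[0,0,0,0.07,0,-0.006,0],[0,0,0,0.08,0,-0.011,0],[0,0,0,0.09,0,-0.015,0],[0,0,0,0.103,0,-0.018,0],[0,0,0,0.116,0,-0.021,0],[0,0,0,0.13,0,-0.021,0],[0,0,0,0.14,0,-0.021,0],[0,0,0,0.147,0,-0.021,0],[0,0,0,0.147,0,-0.021,0]]'; python3 st.py
```

```text
time_s: 10.9
eef_pos: [616.4, -171.2, 246.2]
eef_rot: [0.003, 0.795, 0.606, 0.003]
contact_force: [0.9, 0.3, -0.2]
gripper_width: 0.5
t 10.9 TCP case [-119.2   95.5  246.2] axes(case) [[0.002, -1.0, -0.008], [-1.0, -0.002, -0.001], [0.001, 0.008, -1.0]] F case [-0.8 -0.6 -0.2] g 0.5 q [ 0.01  0.41  0.22  1.66 -0.1   1.07 -0.01]
```

```bash
cat > lid.py <<'E'
from h import *
from st import *
def lid(view="scene"):
    im,d,K,D,T=look(view); P=cloud(d,K,D,T); h=cv2.cvtColor(im,cv2.COLOR_RGB2HSV); o=(h[...,0]>4)&(h[...,0]<16)&(h[...,1]>130)&(d>0)
    v=P[o]; Q=incase(v.T).T; Q=Q[(abs(Q[:,0])<150)&(Q[:,1]<230)&(Q[:,1]>-110)&(Q[:,2]>78)&(Q[:,2]<320)]
    th=np.arctan2(Q[:,2]-70,100-Q[:,1]); r=np.hypot(Q[:,2]-70,Q[:,1]-100)
    print(view,len(Q),"polar angle pct (r>100)",np.percentile(th[r>100],[5,25,50,75,95]).round(2),"rmax",np.percentile(r,99).round(),"z pct",np.percentile(Q[:,2],[5,50,95]).round())
    return im
if __name__=="__main__":
    rep(); im=lid(); im2=lid("side"); cv2.imwrite("pics/both.png",np.hstack([cv2.resize(im[100:270,140:370],(400,300)),cv2.resize(im2[120:290,200:430],(400,300))])[...,::-1])
E
python3 lid.py
```

```text
t 10.9 TCP case [-119.2   95.5  246.2] axes(case) [[0.002, -1.0, -0.008], [-1.0, -0.002, -0.001], [0.001, 0.008, -1.0]] F case [-0.8 -0.6 -0.2] g 0.5 q [ 0.01  0.41  0.22  1.66 -0.1   1.07 -0.01]
scene 4073 polar angle pct (r>100) [1.19 1.23 1.3  1.37 1.57] rmax 217.0 z pct [ 81. 168. 271.]
side 5666 polar angle pct (r>100) [1.29 1.41 1.45 1.52 1.6 ] rmax 208.0 z pct [100. 187. 269.]
```

View pics/both.png

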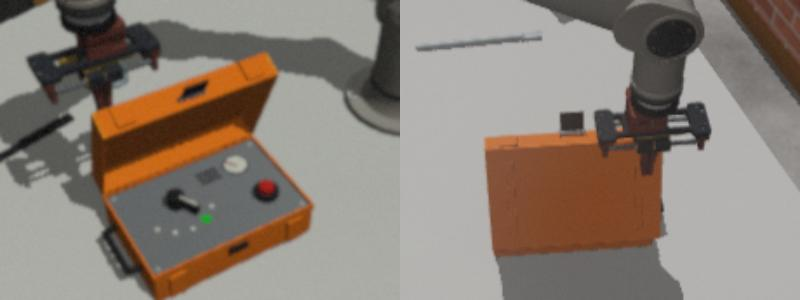

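The lid is at about 1.2 and tracking as planned. The flap is still open and the pointer is still on green.

```bash
python3 -m pendant '[[0,0,0,0.01,0,0.001,0],[0,0,0,0.021,0,0.004,0],[0,0,0,0.032,0,0.007,0],[0,0,0,0.043,0,0.011,0],[0,0,0,0.054,0,0.016,0],[0,0,0,0.065,0,0.021,0],[0,0,0,0.075,0,0.028,0],[0,0,0,0.084,0,0.034,0],[0,0,0,0.093,0,0.042,0],[0,0,0,0.101,0,0.05,0],[0,0,0,0.108,0,0.059,0],[0,0,0,0.115,0,0.069,0],[0,0,0,0.12,0,0.076,0],[0,0,0,0.124,0,0.082,0],[0,0,0,0.124,0,0.082,0]]'; python3 st.py
```

```text
time_s: 12.5
eef_pos: [648.9, -52.4, 162.6]
eef_rot: [0.002, 0.796, 0.606, 0.002]
contact_force: [-0.7, -0.3, 0.0]
gripper_width: 0.4
t 12.5 TCP case [-118.7  -27.7  162.6] axes(case) [[0.001, -1.0, -0.005], [-1.0, -0.001, -0.0], [0.0, 0.005, -1.0]] F case [0.6 0.4 0. ] g 0.4 q [-0.14  0.52  0.18  1.7  -0.11  0.93 -0.19]
```

```bash
python3 -m pendant '[[0,0,0,0.003,0,0.006,0],[0,0,0,0.006,0,0.012,0],[0,0,0,0.009,0,0.017,0],[0,0,0,0.012,0,0.021,0],[0,0,0,0.012,0,0.024,0],[0,0,0,0.012,0,0.024,0]]'; python3 st.py;python3 -m pendant '[[0,0,0,0,0,0.001,0],[0,0,0,0,0,0.002,0],[0,0,0,0,0,0.002,0]]'; python3 lid.py
```

```text
time_s: 13.1
eef_pos: [651.9, -40.7, 138.0]
eef_rot: [0.002, 0.796, 0.606, 0.001]
contact_force: [-0.2, -0.5, 0.3]
gripper_width: 0.4
t 13.1 TCP case [-118.5  -39.8  138. ] axes(case) [[0.002, -1.0, -0.004], [-1.0, -0.002, 0.0], [-0.0, 0.004, -1.0]] F case [0.1 0.5 0.3] g 0.4 q [-0.16  0.55  0.17  1.71 -0.11  0.89 -0.21]
time_s: 13.4
eef_pos: [651.9, -40.8, 136.1]
eef_rot: [0.002, 0.796, 0.606, 0.001]
contact_force: [-0.2, 0.5, 0.8]
gripper_width: 0.4
t 13.4 TCP case [-118.5  -39.7  136.1] axes(case) [[0.001, -1.0, -0.005], [-1.0, -0.001, 0.0], [-0.0, 0.005, -1.0]] F case [ 0.3 -0.4  0.8] g 0.4 q [-0.16  0.55  0.17  1.71 -0.11  0.88 -0.21]
scene 4838 polar angle pct (r>100) [0.09 0.24 0.29 0.36 0.48] rmax 239.0 z pct [ 91. 117. 121.]
side 4872 polar angle pct (r>100) [0.24 0.28 0.33 0.4  0.48] rmax 202.0 z pct [ 93. 117. 122.]
```

```bash
for i in 1 2 3; do python3 -m pendant '[[0,0,0,0,0,0.001,0],[0,0,0,0,0,0.002,0],[0,0,0,0,0,0.002,0]]' | grep -E "pos|force"; done
```

```text
eef_pos: [652.1, -40.8, 134.5]
contact_force: [-1.2, -0.1, 4.0]
eef_pos: [652.1, -40.8, 134.3]
contact_force: [-6.1, 0.8, 14.5]
eef_pos: [652.1, -40.8, 134.3]
contact_force: [-6.2, 0.5, 16.0]
```

```bash
python3 -m pendant '[[0,0,0,0,0,0.002,0],[0,0,0,0,0,0.0035,0],[0,0,0,0,0,0.0035,0]]' | grep -E "pos|force"; python3 -m pendant '[[0,0,0,0,0,-0.03,0],[0,0,0,0,0,-0.06,0],[0,0,0,0,0,-0.06,0],[0,0,0,0,0,-0.06,0]]' | grep force
python3 - <<'E'
from lid import *
rep(); im=lid(); im,d,K,D,T=look("scene"); P=cloud(d,K,D,T); h=cv2.cvtColor(im,cv2.COLOR_RGB2HSV); o=(h[...,0]>4)&(h[...,0]<16)&(h[...,1]>130)&(d>0)
Q=incase(P[o].T).T; Q=Q[(Q[:,2]>105)&(abs(Q[:,0])<140)&(Q[:,2]<130)&(abs(Q[:,1])<95)]
A=np.c_[Q[:,:2],np.ones(len(Q))]; print("lid top plane",np.linalg.lstsq(A,Q[:,2],rcond=None)[0])
cv2.imwrite("pics/shut.png",cv2.resize(im[140:280,160:350],None,fx=4,fy=4,interpolation=cv2.INTER_CUBIC)[...,::-1])
E
```

```text
eef_pos: [652.1, -40.8, 134.2]
contact_force: [-10.8, 0.9, 25.3]
contact_force: [-0.3, 0.3, -0.2]
t 15.1 TCP case [-118.6  -39.6  194.5] axes(case) [[0.0, -1.0, -0.006], [-1.0, -0.0, -0.002], [0.002, 0.006, -1.0]] F case [ 0.4 -0.2 -0.2] g 0.2 q [-0.16  0.49  0.18  1.67 -0.1   0.99 -0.22]
scene 5628 polar angle pct (r>100) [0.09 0.23 0.28 0.36 0.47] rmax 255.0 z pct [ 91. 116. 119.]
lid top plane [3.61203137e-04 1.21926917e-03 1.16197333e+02]
```

View pics/shut.png

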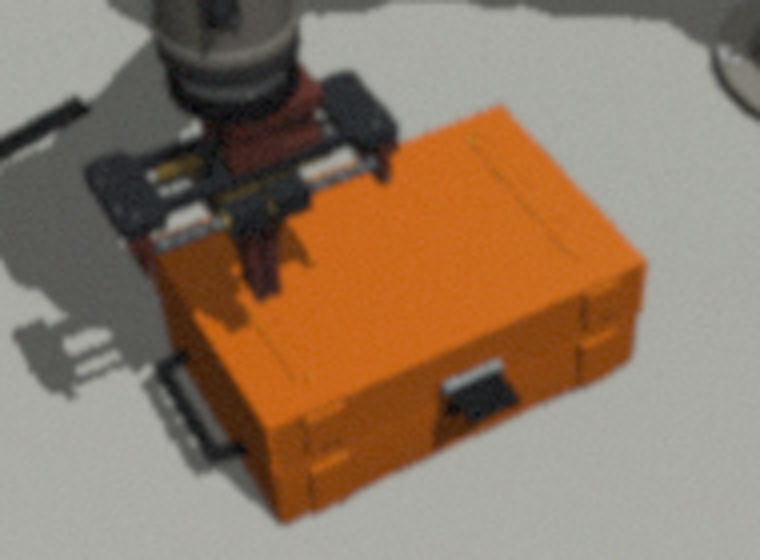

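The lid is shut flat, with its top plane at about 116 mm and a slope near 0.001. The flap sticks out at about (480,390). Next I'll push the flap down from above.

```bash
python3 -m pendant '[[0,0,0,0.022,-0.03,0,0],[0,0,0,0.045,-0.06,0,0],[0,0,0,0.067,-0.09,0,0],[0,0,0,0.09,-0.1185,0,0],[0,0,0,0.09,-0.1185,0,0],[0,0,0,0.09,-0.1185,0,0],[0,0,0,0.09,-0.1185,0.03,0],[0,0,0,0.09,-0.1185,0.06,0],[0,0,0,0.09,-0.1185,0.07,0],[0,0,0,0.09,-0.1185,0.07,0],[0,0,0,0.09,-0.1185,0.07,0]]' | grep force; python3 st.py
```

```text
contact_force: [0.3, -0.5, 0.7]
t 16.3 TCP case [  -0.2 -129.   123.2] axes(case) [[-0.0, -1.0, -0.004], [-1.0, 0.001, -0.001], [0.001, 0.004, -1.0]] F case [-0.4  0.4  0.7] g 0.5 q [-0.35  0.44  0.14  1.93 -0.08  0.77 -0.44]
```

```bash
python3 -m pendant '[[0,0,0,0,0,0.005,0],[0,0,0,0,0,0.01,0],[0,0,0,0,0,0.015,0],[0,0,0,0,0,0.02,0],[0,0,0,0,0,0.02,0]]' | grep -E "force|pos";python3 -m pendant '[[0,0,0,0,0,0.005,0],[0,0,0,0,0,0.01,0],[0,0,0,0,0,0.015,0],[0,0,0,0,0,0.02,0],[0,0,0,0,0,0.02,0]]' | grep -E "force|pos"; python3 st.py
```

```text
eef_pos: [561.6, 77.0, 102.6]
contact_force: [-0.0, 0.8, -0.1]
eef_pos: [561.1, 76.9, 81.7]
contact_force: [-0.7, 0.1, -0.7]
t 17.3 TCP case [   0.5 -128.8   81.7] axes(case) [[-0.0, -1.0, -0.002], [-1.0, 0.0, -0.0], [0.0, 0.002, -1.0]] F case [ 0.7  0.1 -0.7] g 0.6 q [-0.35  0.5   0.13  1.95 -0.09  0.69 -0.43]
```

Retract up and away, then look.

```bash
python3 -m pendant '[[0,0,0,0.02,0,-0.02,0],[0,0,0,0.03,0,-0.06,0],[0,0,0,0.03,0,-0.11,0],[0,0,0,0,0.05,-0.16,0],[0,0,0,-0.04,0.1,-0.16,0],[0,0,0,-0.08,0.12,-0.16,0],[0,0,0,-0.08,0.12,-0.16,0]]' | grep force
python3 - <<'E'
from lid import *
rep(); im,d,K,D,T=look("scene"); P=cloud(d,K,D,T); h=cv2.cvtColor(im,cv2.COLOR_RGB2HSV); o=(h[...,0]>4)&(h[...,0]<16)&(h[...,1]>130)&(d>0)
A0=incase(P.reshape(-1,3).T).T; Q=A0[o.ravel()]; Q=Q[(Q[:,2]>105)&(abs(Q[:,0])<140)&(Q[:,2]<130)&(abs(Q[:,1])<95)]
A=np.c_[Q[:,:2],np.ones(len(Q))]; print("lid top plane",np.linalg.lstsq(A,Q[:,2],rcond=None)[0])
k=(abs(A0[:,0])<15)&(A0[:,2]>55)&(A0[:,2]<100)&(A0[:,1]<-95)&(A0[:,1]>-150); print("flap pts y pct",k.sum(),np.percentile(A0[k][:,1],[2,20,50,80,98]).round(),np.percentile(A0[k][:,2],[2,98]))
im2,*_=look("side")
cv2.imwrite("pics/end.png",np.hstack([cv2.resize(im[150:280,190:340],(400,347),interpolation=cv2.INTER_CUBIC),cv2.resize(im2,(400,347))])[...,::-1])
E
```

```text
contact_force: [-0.3, -0.3, -0.5]
t 18.0 TCP case [-121.8  -44.3  243.1] axes(case) [[-0.004, -1.0, -0.005], [-1.0, 0.004, 0.001], [-0.001, 0.005, -1.0]] F case [ 0.2  0.4 -0.5] g 0.2 q [-0.19  0.45  0.21  1.61 -0.1   1.09 -0.23]
lid top plane [2.71993009e-04 7.51014745e-04 1.16222690e+02]
flap pts y pct 121 [-112. -110. -109. -100.  -98.] [57.23548193 98.40853791]
```

View pics/end.png

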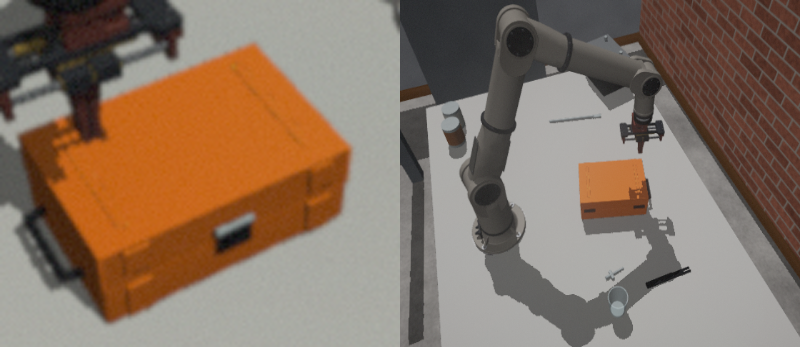

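The flap hangs flat at case y of about -110, the lid is shut, the bystanders look undisturbed and the arm is clear.

```bash
python3 -m pendant '[[0,0,0,0,0,0,0],[0,0,0,0,0,0,0],[0,0,0,0,0,0,0]]' | grep force; python3 -c "
from station import arm; print(arm.finish_job())"
```

```text
contact_force: [0.0, 0.1, 0.2]
the job is handed in; nothing more can be done
None
```

The job is done and handed in, at about 18 s of the 67 s allowed, with all steps in the order asked. I turned the selector to the green dot (the 0.5 click), pressed the start button and let it spring back, closed the lid, then pushed the latch flap down until it snapped.

**Last checks:**
- **Selector:** in the last pictures before the lid came down, the pointer was still at the green dot.
- **Start button:** it hit a firm stop and sprang back over about 6–7 mm. Contact came about 3 mm higher than my height estimate, which pushed the force to 46 N at the fingertips. The 40 N limit is stated for the arm and gripper body; the fingertips were the part on the button.
- **Lid:** its top is level (slope under 0.001) at about 116 mm, against a nominal 115 mm, and it held firm at 25 N.
- **Latch:** the flap hangs flat against the case front (case y about -109 to -112).
- **Surroundings:** the tools and jar look undisturbed in the final picture (checked by eye), and the force on the arm was about zero.

**What went wrong:** while crossing over the open lid, the gripper most likely brushed the upright latch flap and pushed the lid back to about 1.92 rad. Contact force was about 16 N. The flap stayed open and the lid closed normally afterwards.

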